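# Load two flow sensors into the tilted rail

### The job

Load the two narrow flow-sensor bodies into the tilted slotted rail, both with the steel port pointing down the slope: set each flat in the open tray at the rail's upper end and let it slide under the lips, so that the two end up one behind the other against the bottom stop. The wide sensor body does not fit; leave it where it stands.

Things in the scene. Friction and masses are not known exactly. Their poses are not given: they have to be found in the camera images.
- rail: aluminium rail tube, slotted along its top, 262 mm long, fixed on a stand, sloping 0.45 rad down towards the robot's side. Origin: middle of the channel floor at the bottom stop (14 mm high), 35 mm above the worktop; +x up the slope, y across, z square to the floor. Polished (friction about 0.2): a body let go flat in it slides down by itself. Two bodies fill it from x = 0 to 136 mm.
- rail_lips (a point): point on the rail's floor at rail x = 135 mm, y = 0, where the lips begin; axes as the rail's. From here down to the stop: 40 mm wide inside, lips' underside 11 mm and top 14 mm above the floor, slot between the lips 30 mm wide, walls 15 mm high.
- rail_mouth (a point): middle of the open loading tray: point on the floor at rail x = 218 mm, y = 0; axes as the rail's. The tray, x = 178 to 262 mm, is 54 mm wide inside, with walls 10 mm high and 4 mm thick; from 178 to 143 mm they taper in to 40 mm as a funnel. The upper end is open.
- sensor_a: one of two equal loose flow-sensor bodies, 0.09 kg, upright. Origin: centre of underside, z up, port points to -x. Aluminium flange 68 (x) x 36 (y) x 8 mm; on it a grey flat-sided housing 44 (x) x 24 (y) mm, z = 8 to 46 mm, its middle at x = +10 mm (towards the tail): grip it across the 24 mm. A steel port, 16 mm thick, juts 20 mm from the housing's front at z = 26 mm.
- sensor_b: one of two equal loose flow-sensor bodies, 0.09 kg, upright. Origin: centre of underside, z up, port points to -x. Aluminium flange 68 (x) x 36 (y) x 8 mm; on it a grey flat-sided housing 44 (x) x 24 (y) mm, z = 8 to 46 mm, its middle at x = +10 mm (towards the tail): grip it across the 24 mm. A steel port, 16 mm thick, juts 20 mm from the housing's front at z = 26 mm.
- sensor_a_port (a point): centre of the end of sensor_a's steel port: at x = -32, z = 26 mm in its body's frame
- sensor_b_port (a point): centre of the end of sensor_b's steel port: at x = -32, z = 26 mm in its body's frame
- wide_sensor: a wider sensor body of the same make that is not part of the job: flange 74 x 60 x 8 mm, housing 50 x 46 mm up to z = 46 mm; too wide for the rail. Origin: centre of its underside, port to -x. The three sensor bodies' places are swapped at random.

How it is judged:
At the end, for the whole second after the job is handed in: Both narrow sensor bodies lie flat in the rail under its lips, in line with it, ports down the slope, one against the bottom stop and the other behind it (each within 12 mm along the rail, 6 mm across, 5 mm in height off the floor and 0.17 rad of its place), released and at rest; in either order (y of sensor_a in the frame of rail between -0.006 and 0.006 m and z of sensor_a in the frame of rail between -0.005 and 0.006 m and angle between the x axis of each of sensor_a, sensor_b and the x axis of rail, either way round below 0.17 rad and angle between the z axis of each of sensor_a, sensor_b and the z axis of rail, either way round below 0.17 rad and linear speed of each of sensor_a, sensor_b below 0.02 m/s and contact force between each of sensor_a, sensor_b and the fingers below 0.1 N and y of sensor_b in the frame of rail between -0.006 and 0.006 m and z of sensor_b in the frame of rail between -0.005 and 0.006 m and ((x of sensor_a in the frame of rail between 0.022 and 0.046 m and x of sensor_a_port in the frame of rail between -0.012 and 0.016 m and x of sensor_b in the frame of rail between 0.09 and 0.114 m and x of sensor_b_port in the frame of rail between 0.056 and 0.084 m) or (x of sensor_b in the frame of rail between 0.022 and 0.046 m and x of sensor_b_port in the frame of rail between -0.012 and 0.016 m and x of sensor_a in the frame of rail between 0.09 and 0.114 m and x of sensor_a_port in the frame of rail between 0.056 and 0.084 m))); the robot touches nothing.
It fails at once if the wide sensor body is moved more than 40 mm (distance of wide_sensor from where it was at the start of the episode above 0.04 m).
It also fails if it takes over 64 s, if anything falls off the work surface, if the arm or the gripper's body presses on something with over 40 N, if the wrist force passes 120 N, or if a joint passes its speed limit or range.

### The arm

A 6-joint arm with a two-finger parallel gripper is mounted at the origin on a cart in front of the work surface, level with it; the furniture and walls round the work are solid. World frame = base frame: x ahead of the robot, y to its left, z up, the work surface at z = 0. Lengths are in m, angles in rad, forces in N, time in s.
With the tool pointing down it reaches from about 0.275 to 0.85 m from the base axis. Payload 19 kg.
Tool frame: the origin (TCP) lies on the centre line of the jaws, within the pads' length; the fingertips stand ahead of it and the grasp point (between the pads) lies 2 mm behind it (arm.nose_length is the z of the fingertips in the tool frame, in m); z points along the fingers, y is the line along which they close (so a half turn about z gives the same grasp; the last joint's range is limited). The gripper opens to 85 mm and grips with 20 to 120 N. Pads are 22 mm wide; open, the fingers measure 114 mm over their backs; the gripper's body (76 mm by 85 mm) begins 54 mm behind the grasp point. The pads swing forward as they close: fully open they stand 13 mm farther back than shut.
Start: joints at [0.971, 0.15, 1.437, -0, 1.554, -0.134], TCP at [0.258, 0.514, 0.248] pointing down, gripper open.
Joint ranges: [-2.8, 2.8], [-0.68, 2.1], [0.12, 2.68], [-1.39, 4.53], [0.16, 2.79], [-2.81, 2.81]. Speed limits (rad/s): [1.89, 1.89, 2.22, 3.01, 3.01, 3.01].

### API

Orientations are given as [roll, pitch, yaw] about the fixed x, y, z axes, in that order (R = Rz(yaw) Ry(pitch) Rx(roll)).
In Python, from workcell import arm gives the robot as it stands.
- The arm moves only by the tool servo_tool, never from a script. Its argument "deltas" is a list of rows, each a list of 7 numbers: the shift along the tool's x, y, z as a fraction of full scale, then the turn, a rotation vector about the tool's x, y, z as a fraction of full scale, then the opening, from 0 (shut) to 1 (fully open). A call has 1 to 12 rows; each row is the pose to reach, as a shift and turn from the pose commanded when the call began, along the tool's axes at that moment; what a row does not reach only later rows make up. Full scale, the value 1, is 150 mm for a shift and pi/2 rad for a turn. A row lasts 1/12 s, in which the tool goes at most 41.7 mm and 7.16 degrees, less where a joint would pass 70% of its speed; a pose out of reach is approached as far as the arm can. A call with a number of a shift or a turn outside -1 to 1 is refused whole. A call with a gripper value outside its range is refused whole. The fingers move at their own pace and stop on an object; "force" is the grip in N (left out, the last holds). Time passes only in rows, so rows that repeat a pose let the fingers close. It gives the time, the measured TCP pose, the force, the opening and the grip force at its end, in the units of the state.
- arm.state(): the state, without advancing time (a new reading comes with each control period).
- arm.get_image(name): name is "scene" or "top" or "wrist"; returns the picture (480x640x3 uint8, red, green, blue); there is no depth.
- arm.camera_info(name): a dict with "fx", "fy", "cx", "cy" (pixels), "k1" (the pictures are not rectified: a ray, as slopes to the right and down, at radius r is drawn at 1 + k1 r^2 times it, then the intrinsics apply), "rvec" (rotation vector, rad) and "tvec" (3), from world to camera coordinates, as OpenCV has them. Camera axes: x right, y down, z forward; pixel columns grow to the right and rows downward; lengths in m; the calibration is good to about 2 mm. A picture is of the moment at which its call begins: read the wrist's pose just before it. camera_info takes no time and is no camera call; for the wrist camera it gives the pose at the moment of the call.
- arm.close_job(): hands the job in; it is judged then, once.
The state is a dict: "time": time; "joint_pos": joint angles; "joint_velocities": joint speeds; "effort": joint torques, N m; "ee_pos": TCP position; "eef_rot": TCP orientation; "contact_force": force on the tool from outside, world axes, zero at the start; "ft_torque": the same for the moment, N m; "opening": finger opening in m; "grip_force": force on a finger pad.
Only numpy, scipy, OpenCV 4.12 (cv2) and the standard library are available. Lean on these libraries where they do the work, as an engineer would, in place of code of your own. Each camera call takes 0.05 s, during which the arm holds its last target. There are 200 camera calls.

## Working session

There is one attempt and no reset: what is moved stays moved. The work goes in short steps, Python scripts to look and compute and a tool call to move; the robot and the scene stay as the last step left them, time stands still between calls to the robot, and variables do not carry over. Pictures are saved under pics/ and viewed, at most 10 in all, crops included, and the job is handed in when it is done.

Besides the shell and the picture viewer there is one more tool, called after "Request:" in YAML: its name, and indented under it one key for each argument. servo_tool: Moves the arm, as the interface text tells. Its arguments: {"type":"object","properties":{"deltas":{"type":"array","items":{"type":"array","items":{"type":"number"}}},"force":{"type":"number"}},"required":["deltas"]}

```bash
ls; mkdir -p pics
python3 - <<'E'
from workcell import arm
import cv2,numpy as np
print(arm.state()); print(arm.nose_length)
for n in ["scene","top","wrist"]:
    print(n,arm.camera_info(n))
for n in ["scene","top"]:
    cv2.imwrite(f"pics/{n}0.png",arm.get_image(n)[:,:,::-1])
E
```

```text
pics
{'time': 0.0, 'joint_pos': array([ 9.70993037e-01,  1.50950945e-01,  1.43802582e+00, -1.05170734e-05,
        1.55380573e+00, -1.34015853e-01]), 'joint_velocities': array([ 4.37509957e-04,  3.87001497e-04,  9.16993625e-04,  3.09041169e-05,
       -9.94691931e-04,  1.15659991e-03]), 'effort': array([-1.14325896e-03, -7.13005686e+01, -5.70888054e+01, -2.71490144e-04,
        8.21296941e-03,  8.94951057e-06]), 'ee_pos': array([0.25814514, 0.51353772, 0.24769801]), 'eef_rot': array([-3.14041207e+00, -1.48560528e-04,  2.67580531e+00]), 'contact_force': array([ 0.56036592, -0.42954375,  0.03799195]), 'ft_torque': array([-0.05172833, -0.03296683,  0.00259481]), 'grip_force': 0.0, 'opening': 0.08545094634060005}
0.017
scene {'fx': 576.1835534571078, 'fy': 576.1835534571078, 'cx': 320.38834878854846, 'cy': 243.35590107429044, 'k1': -0.031845877761069175, 'rvec': array([ 2.25043538, -0.72092509,  0.29422696]), 'tvec': array([-0.42743309,  0.31815919,  1.25591908])}
top {'fx': 501.64775476386785, 'fy': 501.64775476386785, 'cx': 316.8750796848612, 'cy': 237.29999133516233, 'k1': -0.036781336352280106, 'rvec': array([ 2.15141338, -2.12353086,  0.17340592]), 'tvec': array([0.01489544, 0.5253102 , 1.39278928])}
wrist {'fx': 335.67667162531404, 'fy': 335.67667162531404, 'cx': 321.9922087798314, 'cy': 238.79298010952078, 'k1': 0.012260144205969502, 'rvec': array([-2.45476324, -1.51349316, -0.22088789]), 'tvec': array([-0.57514496, -0.03720484,  0.38030434])}
```

View pics/top0.png

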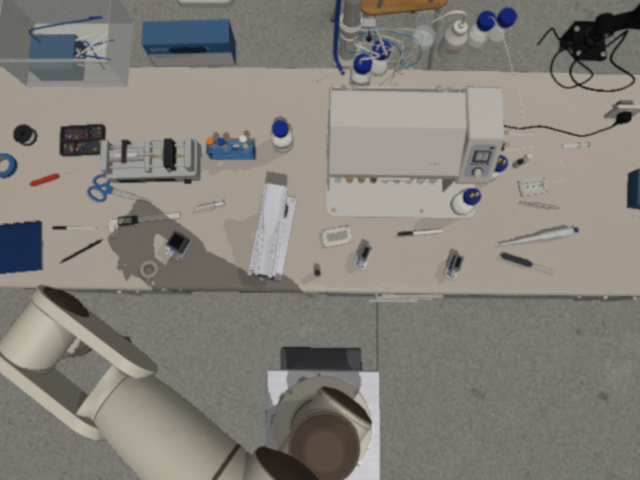

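View pics/scene0.png

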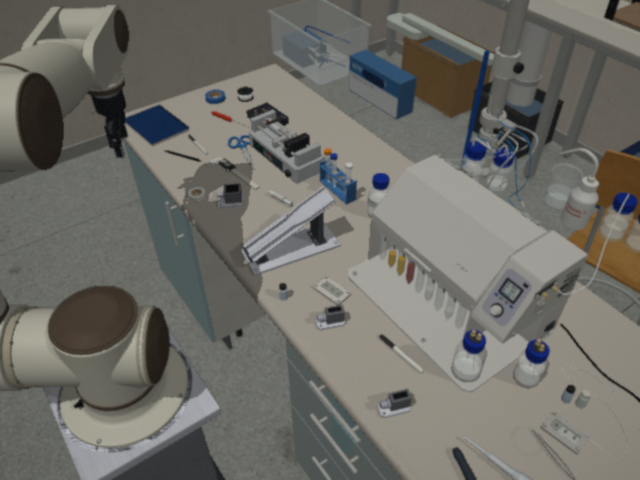

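The top view shows the rail from about (262,272) at the bottom to (275,180) at the top. The wide body is at (177,245), and the narrow ones are at (363,255) and (454,265). I'll zoom in for detail.

```bash
cat > h.py <<'E'
import cv2,numpy as np
from workcell import arm
def cam(n):
    c=arm.camera_info(n);K=np.array([[c['fx'],0,c['cx']],[0,c['fy'],c['cy']],[0,0,1]])
    return K,np.array([c['k1'],0,0,0]),np.array(c['rvec']),np.array(c['tvec'])
def ray(C,p):
    K,d,r,t=C;R=cv2.Rodrigues(r)[0]
    q=cv2.undistortPoints(np.array(p,float).reshape(-1,1,2),K,d)[:,0]
    return -R.T@t,np.c_[q,np.ones(len(q))]@R
def plane(C,p,z):
    o,v=ray(C,p);return o+v*((z-o[2])/v[:,2])[:,None]
def proj(C,P):
    K,d,r,t=C;return cv2.projectPoints(np.array(P,float).reshape(-1,1,3),r,t,K,d)[0][:,0]
def tri(C1,p1,C2,p2):
    out=[]
    for a,b in zip(np.atleast_2d(p1),np.atleast_2d(p2)):
        o1,v1=ray(C1,a);o2,v2=ray(C2,b);v1=v1[0];v2=v2[0]
        s=np.linalg.lstsq(np.c_[v1,-v2],o2-o1,rcond=None)[0]
        A,B=o1+s[0]*v1,o2+s[1]*v2;out.append(np.r_[(A+B)/2,np.linalg.norm(A-B)])
    return np.array(out)
E
python3 - <<'E'
from h import *
T=cam("top")
print(plane(T,[[177,245],[363,255],[454,265],[265,272],[275,180]],0.03).round(3))
t=cv2.imread("pics/top0.png");s=cv2.imread("pics/scene0.png")
a=cv2.resize(t[165:295,235:335],None,fx=4,fy=4,interpolation=cv2.INTER_CUBIC)
b=np.vstack([cv2.resize(t[y-20:y+20,x-30:x+30],None,fx=6,fy=6,interpolation=cv2.INTER_CUBIC)[:173] for x,y in[(177,245),(363,255),(454,265)]])
b=np.vstack([b,b[:520-519]])
cv2.imwrite("pics/c1.png",np.hstack([a,b]))
a=cv2.resize(s[175:275,230:350],None,fx=6,fy=6,interpolation=cv2.INTER_CUBIC)
cv2.imwrite("pics/c2.png",a)
E
```

```text
[[ 0.499  0.425  0.03 ]
 [ 0.477 -0.111  0.03 ]
 [ 0.452 -0.373  0.03 ]
 [ 0.425  0.169  0.03 ]
 [ 0.696  0.147  0.03 ]]
```

View pics/c1.png

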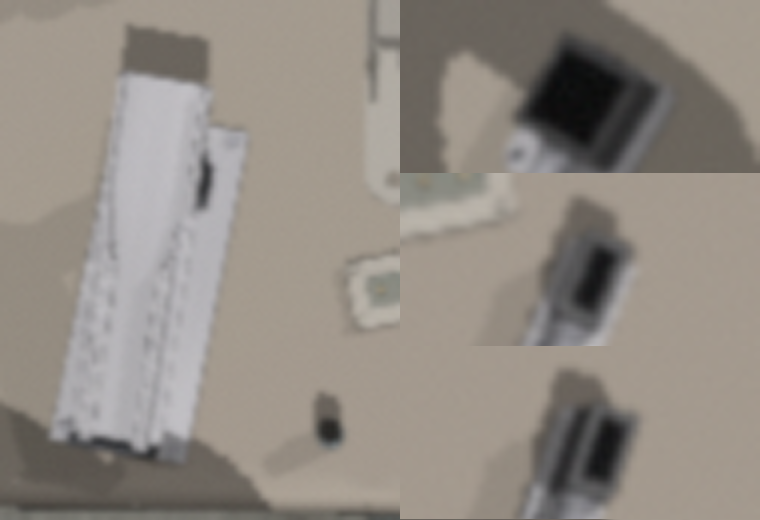

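View pics/c2.png

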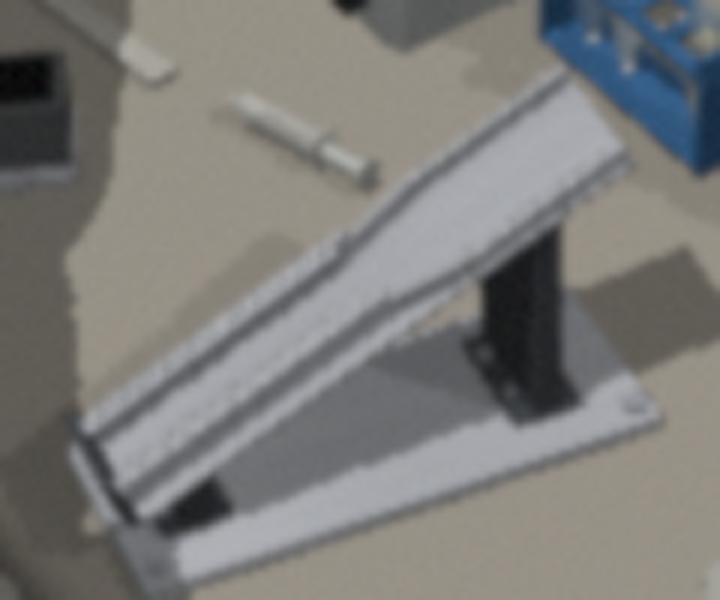

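c1 (top view): the rail's upper-end corners are at about (265.5,184) and (288,186). The narrow bodies have their ports pointing toward the robot and to the left. c2 (scene view): the upper-end wall tops are at about (324,187) and (335,201), and the stop is at the lower left. Next I'll work out a coarse pose and plan the wrist looks.

```bash
cat >> h.py <<'E'
from scipy.spatial.transform import Rotation as Ro
def tool():
    s=arm.state();return np.array(s['ee_pos']),Ro.from_euler('xyz',s['eef_rot'])
def delta(p,R=None,p0=None,R0=None):
    """units for servo row to go from the present pose to p,R"""
    if p0 is None:p0,R0=tool()
    R=R or R0
    return np.r_[R0.inv().apply(np.array(p)-p0)/.15,(R0.inv()*R).as_rotvec()/(np.pi/2)].round(3)
def down(yaw,tilt=0):
    "tool pointing down at a body of heading yaw (tool x=-body x), pitched up slope by tilt"
    B=Ro.from_euler('z',yaw)*Ro.from_euler('y',-tilt)   # body frame
    return B*Ro.from_euler('y',np.pi)
E
python3 - <<'E'
from h import *
T=cam("top");S=cam("scene")
print(tri(T,[[265.5,183.7],[288,186.2]],S,[[324.2,186.7],[335,200.8]]).round(4))
p,R=tool();W=cam("wrist");Rc=cv2.Rodrigues(W[2])[0];c=-Rc.T@W[3]
print("cam in tool",R.inv().apply(c-p).round(4),"cam axes in tool\n",(R.inv().as_matrix()@Rc.T).round(3))
print(R.as_matrix().round(3))
print(delta([0.47,.16,.33]),delta([0.43,-.11,.25]))
E
```

```text
[[0.6517 0.1614 0.1525 0.0009]
 [0.6449 0.1017 0.1489 0.0025]]
cam in tool [ 0.0738  0.0008 -0.1264] cam axes in tool
 [[-0.    -0.958 -0.288]
 [ 1.    -0.    -0.   ]
 [ 0.    -0.288  0.958]]
[[-0.893  0.449 -0.001]
 [ 0.449  0.893 -0.001]
 [ 0.    -0.001 -1.   ]]
[-2.32  -1.472 -0.547  0.     0.     0.   ] [-2.891 -3.2   -0.012  0.     0.     0.   ]
```

Request:
servo_tool:
  deltas:
    - [-0.21,-0.12,-0.1,0,0,0,1]
    - [-0.43,-0.24,-0.18,0,0,0,1]
    - [-0.64,-0.36,-0.18,0,0,0,1]
    - [-0.85,-0.48,-0.18,0,0,0,1]

```text
time: 0.43
ee_pos: [0.3404, 0.3909, 0.2757]
eef_rot: [3.141, 0.0, 2.677]
contact_force: [0.9, -0.5, 0.4]
opening: 0.0853
grip_force: 0.0
```

Request:
servo_tool:
  deltas:
    - [-0.21,-0.12,-0.1,0,0,0,1]
    - [-0.43,-0.24,-0.18,0,0,0,1]
    - [-0.64,-0.36,-0.18,0,0,0,1]
    - [-0.85,-0.48,-0.18,0,0,0,1]

```text
time: 0.77
ee_pos: [0.4221, 0.2689, 0.3029]
eef_rot: [3.141, 0.001, 2.676]
contact_force: [-0.9, 0.2, -0.3]
opening: 0.0851
grip_force: 0.0
```

Request:
servo_tool:
  deltas:
    - [-0.21,-0.12,-0.1,0,0,0,1]
    - [-0.43,-0.24,-0.18,0,0,0,1]
    - [-0.64,-0.36,-0.18,0,0,0,1]
    - [-0.85,-0.48,-0.18,0,0,0,1]
    - [-0.85,-0.48,-0.18,0,0,0,1]
    - [-0.85,-0.48,-0.18,0,0,0,1]
    - [-0.85,-0.48,-0.18,0,0,0,1]

```text
time: 1.35
ee_pos: [0.5028, 0.149, 0.329]
eef_rot: [-3.141, -0.001, 2.675]
contact_force: [-0.1, 0.5, 0.1]
opening: 0.0856
grip_force: 0.0
```

Run:
```python
from h import *
import pickle
s=arm.state();print(s['time'],s['ee_pos'],s['eef_rot'],np.abs(s['joint_velocities']).max())
W=cam("wrist");I=arm.get_image("wrist")[:,:,::-1]
cv2.imwrite("pics/w1.png",I);pickle.dump(W,open("w1.pkl","wb"))
```

```text
1.35 [0.50284874 0.14899538 0.32897166] [-3.14128850e+00 -7.69732676e-04  2.67518458e+00] 0.026282303182934164
```

View pics/w1.png

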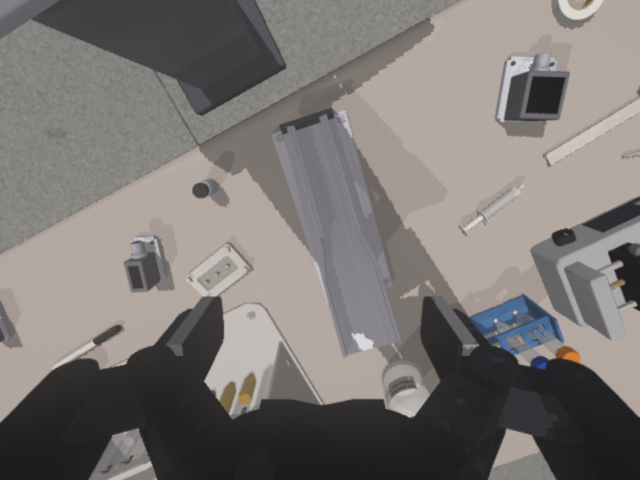

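w1 (wrist view): the whole rail is visible. The black stop is at about (305,122), the upper end runs from (343,355) to (398,343), narrow body 1 is at (145,265), and the wide body is at (535,90). I'll zoom in on both rail ends.

Run:
```python
import cv2,numpy as np
I=cv2.imread("pics/w1.png")
f=lambda y,x:cv2.resize(I[y:y+100,x:x+100],None,fx=4,fy=4,interpolation=cv2.INTER_LANCZOS4)
o=np.hstack([f(98,265),f(265,310)])
cv2.imwrite("pics/w1z.png",cv2.convertScaleAbs(o,alpha=1.5))
```

```text
(no output)
```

View pics/w1z.png

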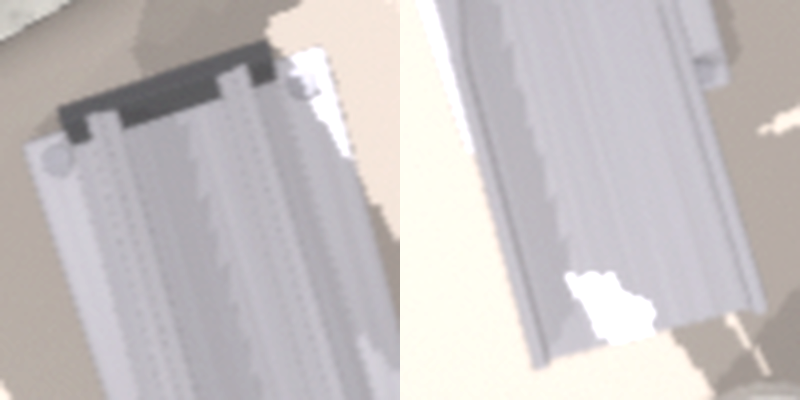

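w1z (zoomed): the upper-end outer wall corners are at px (343.75,357) and (400.75,343). The lower lip ends span (287.5,126.7) to (327,115).

Run:
```python
from h import *
import pickle
W=pickle.load(open("w1.pkl","rb"));c,s=np.cos(.45),np.sin(.45)
zu=.035+.262*s+.010*c; zl=.035+.0145*c
U=plane(W,[[343.75,357],[400.75,343]],zu);L=plane(W,[[287.5,126.7],[327,115]],zl)
print(U.round(4),np.linalg.norm(U[1]-U[0]),L.round(4),np.linalg.norm(L[1]-L[0]))
mu,ml=U.mean(0),L.mean(0);d=(mu-ml)[:2];yaw=np.arctan2(d[1],d[0])
e=U[1]-U[0];print("yaw axis",yaw,"yaw end edge",np.arctan2(-e[0],e[1]), "L edge",np.arctan2(-(L[1]-L[0])[0],(L[1]-L[0])[1]))
T=cam("top")
print("top check end",plane(T,[[265.5,183.7],[288,186.2]],zu).round(4),plane(T,[[276.75,185]],zu))
ax=np.array([np.cos(yaw),np.sin(yaw)])
O=mu[:2]-ax*(.262*c-.010*s);print("O from end",O, "lower pt along",(ml[:2]-O)@ax,"=> rail x",((ml[:2]-O)@ax+.0145*s)/c)
# bodies in w1: rough
print(plane(W,[[148,250],[536,90]],.02).round(3))
```

```text
[[0.641  0.1053 0.158 ]
 [0.652  0.1643 0.158 ]] 0.060072627448255506 [[0.4084 0.1528 0.0481]
 [0.4176 0.199  0.0481]] 0.047094519065227276
yaw axis -0.17405063447553534 yaw end edge -0.1848720143222711 L edge -0.19518363731187302
top check end [[0.6498 0.161  0.158 ]
 [0.6436 0.1007 0.158 ]] [[0.64656495 0.13082174 0.15796544]]
O from end [0.41841004 0.17491908] lower pt along -0.005498058959667641 => rail x 0.0008983773536853043
[[ 0.462 -0.095  0.02 ]
 [ 0.504  0.434  0.02 ]]
```

Request:
servo_tool:
  deltas:
    - [-0.06,-0.2,0,0,0,0,1]
    - [-0.12,-0.4,0,0,0,0,1]
    - [-0.18,-0.6,0,0,0,0,1]
    - [-0.25,-0.8,0,0,0,0,1]

```text
time: 1.73
ee_pos: [0.4816, 0.0251, 0.3295]
eef_rot: [3.141, 0.0, 2.679]
contact_force: [0.7, -0.2, -0.4]
opening: 0.0855
grip_force: 0.0
```

Request:
servo_tool:
  deltas:
    - [-0.05,-0.15,0.15,0,0,0,1]
    - [-0.1,-0.3,0.3,0,0,0,1]
    - [-0.14,-0.46,0.46,0,0,0,1]
    - [-0.18,-0.64,0.66,0,0,0,1]
    - [-0.2,-0.8,0.86,0,0,0,1]
    - [-0.2,-0.8,0.86,0,0,0,1]
    - [-0.2,-0.8,0.86,0,0,0,1]
    - [-0.2,-0.8,0.86,0,0,0,1]

```text
time: 2.4
ee_pos: [0.4559, -0.095, 0.2013]
eef_rot: [3.141, 0.001, 2.677]
contact_force: [-0.0, -0.1, 0.8]
opening: 0.0855
grip_force: 0.0
```

Run:
```python
from h import *
import pickle
W=cam("wrist");I=arm.get_image("wrist")[:,:,::-1]
s=arm.state();print(s['time'],s['ee_pos'],s['eef_rot'],np.abs(s['joint_velocities']).max())
cv2.imwrite("pics/w2.png",I);pickle.dump(W,open("w2.pkl","wb"))
print(proj(W,[[.462,-.095,.02]]))
```

```text
2.45 [ 0.45619849 -0.09485858  0.2016021 ] [3.14125026e+00 1.85978138e-03 2.67720087e+00] 0.005228573101017184
[[324.05136675 225.1005623 ]]
```

View pics/w2.png

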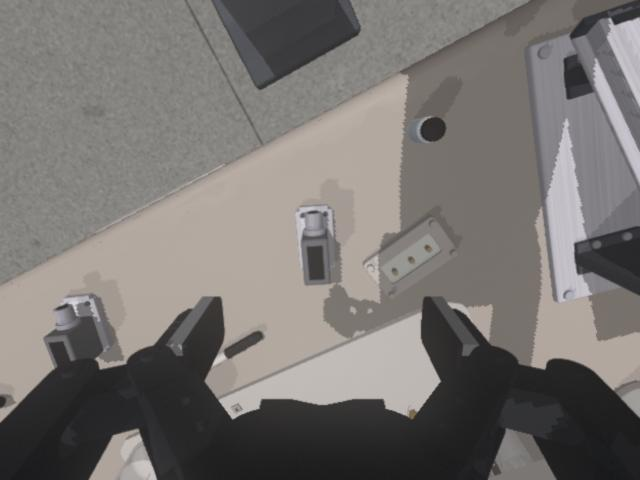

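w2: body 1 is upright at about (315,245), with its black top inset at about (315,264) and its flange front at y≈207. Body 2 is at about (80,330). I'll measure them with masks.

Run:
```python
from h import *
import pickle
W=pickle.load(open("w2.pkl","rb"));I=cv2.imread("pics/w2.png")
g=I.max(2).astype(int);sat=I.max(2).astype(int)-I.min(2)
def rep(m,z,roi,name):
    x0,y0,x1,y1=roi;mm=np.zeros_like(m,np.uint8);mm[y0:y1,x0:x1]=m[y0:y1,x0:x1]
    mm=cv2.morphologyEx(mm,cv2.MORPH_OPEN,np.ones((2,2),np.uint8))
    c=max(cv2.findContours(mm,cv2.RETR_EXTERNAL,cv2.CHAIN_APPROX_NONE)[0],key=cv2.contourArea)
    P=plane(W,c[:,0,:],z)[:,:2]
    r=cv2.minAreaRect((P*1000).astype(np.float32));(a,b),(w,h),t=r
    if w<h:t+=90;w,h=h,w
    t=(t+90)%180-90
    print(name,"ctr",round(a,1),round(b,1),"size",round(w,1),round(h,1),"yaw",round(np.radians(t),3),"n",int(mm.sum()),cv2.boundingRect(c))
for v in(30,38,46):rep(g<v,.046,(295,200,345,290),f"inset<{v}")
print(I[200:290:4,315].tolist());print(I[262,295:340:2].tolist());print(I[215,290:342:3].tolist())
for s in(8,12,16):rep((sat<s),.006,(290,195,345,295),f"grey sat<{s}")
```

```text
Traceback (most recent call last):
ValueError: max() iterable argument is empty
```

```bash
cat > m.py <<'E'
from h import *
import pickle
W=pickle.load(open("w2.pkl","rb"));I=cv2.imread("pics/w2.png")
g=I.max(2).astype(int);sat=I.max(2).astype(int)-I.min(2)
def rep(m,z,roi,name):
    x0,y0,x1,y1=roi;mm=np.zeros(m.shape,np.uint8);mm[y0:y1,x0:x1]=m[y0:y1,x0:x1]
    cs=cv2.findContours(mm,cv2.RETR_EXTERNAL,cv2.CHAIN_APPROX_NONE)[0]
    if not cs:print(name,"none");return
    c=max(cs,key=cv2.contourArea)
    if len(c)<5:print(name,"small");return
    P=plane(W,c[:,0,:],z)[:,:2]
    (a,b),(w,h),t=cv2.minAreaRect((P*1000).astype(np.float32))
    if w<h:t+=90;w,h=h,w
    t=(t+90)%180-90
    print(name,"ctr",round(a,1),round(b,1),"size",round(w,1),round(h,1),"yaw",round(np.radians(t),3),"n",cv2.contourArea(c),cv2.boundingRect(c))
E
python3 - <<'E'
from m import *
for v in(45,55,65,120):rep(g<v,.046,(295,200,345,290),f"dark<{v}")
print(g[200:290:3,315].tolist());print(g[262,295:340:1].tolist());print(sat[262,290:345:2].tolist());print(g[212,290:342:2].tolist(),sat[212,290:342:2].tolist())
for s in(8,12,16):rep((sat<s),.006,(290,195,345,295),f"grey sat<{s}")
E
```

```text
dark<45 none
dark<55 none
dark<65 ctr 483.7 -114.6 size 30.0 11.8 yaw -0.401 n 369.0 (308, 247, 16, 32)
dark<120 ctr 474.0 -104.6 size 66.3 32.9 yaw -0.407 n 1463.5 (302, 212, 38, 73)
[164, 162, 171, 178, 69, 163, 164, 164, 163, 155, 139, 164, 108, 98, 118, 110, 61, 62, 62, 62, 62, 61, 62, 63, 63, 62, 62, 116, 123, 178]
[178, 177, 177, 177, 177, 188, 195, 160, 117, 117, 119, 118, 102, 76, 63, 62, 63, 63, 63, 62, 62, 61, 62, 60, 62, 62, 62, 63, 84, 106, 116, 115, 109, 97, 105, 119, 118, 121, 126, 127, 123, 123, 122, 123, 125]
[17, 17, 17, 17, 17, 5, 6, 3, 3, 2, 3, 4, 4, 3, 3, 3, 2, 2, 3, 2, 4, 4, 3, 10, 10, 12, 16, 17]
[178, 178, 173, 190, 196, 203, 165, 163, 140, 90, 70, 68, 67, 77, 103, 121, 149, 106, 105, 177, 187, 143, 155, 164, 164, 164] [18, 17, 16, 6, 7, 6, 6, 6, 6, 2, 3, 3, 2, 3, 4, 5, 5, 3, 3, 7, 7, 4, 16, 17, 17, 17]
grey sat<8 ctr 480.9 -113.2 size 84.2 37.1 yaw -0.402 n 2635.5 (295, 204, 41, 81)
grey sat<12 ctr 481.6 -111.2 size 85.0 42.2 yaw -0.4 n 2950.5 (295, 204, 46, 82)
grey sat<16 ctr 487.2 -113.0 size 99.7 44.8 yaw -0.381 n 3304.0 (294, 202, 51, 93)
```

Run:
```python
from m import *
B=Ro.from_euler('z',-.402)
h=np.array([.4837,-.1146,.046])
for off in (.010,.012,.014):
    o=h-B.apply([off,0,.046]);f=lambda *q:proj(W,o+B.apply(np.array(q))).round(1)
    print(off,o.round(4),f([-.034,-.018,.008],[-.034,.018,.008],[-.012,0,.046],[.032,0,.046],[-.032,0,.034]).tolist())
p,R=tool()
for off in(.010,):
    g0=h-np.array([0,0,.046])
    print(delta(g0+[0,0,.10],down(-.402)),delta(g0+[0,0,.032],down(-.402)),proj(W,plane(W,[[80,330]],.02)))
print(plane(W,[[62,350]],.046),plane(W,[[80,330]],.02))
print(cv2.boundingRect(((sat<12)&(g>130)).astype(np.uint8)[195:300,285:350]), np.argwhere(((sat<9)&(g>135))[195:240,285:350]).min(0)+[195,285])
```

```text
0.01 [ 0.4745 -0.1107  0.    ] [[294.5, 207.4], [331.7, 205.1], [313.7, 239.4], [317.1, 285.4], [312.5, 214.1]]
0.012 [ 0.4727 -0.1099  0.    ] [[294.3, 205.3], [331.6, 203.0], [313.6, 237.2], [317.0, 283.4], [312.3, 211.9]]
0.014 [ 0.4708 -0.1091  0.    ] [[294.1, 203.3], [331.5, 201.0], [313.4, 235.0], [316.8, 281.3], [312.2, 209.7]]
[-0.222 -0.036  0.678  0.     0.001 -0.04 ] [-2.210e-01 -3.600e-02  1.131e+00  0.000e+00  1.000e-03 -4.000e-02] [[ 80. 330.]]
[[ 0.45385213 -0.37363028  0.046     ]] [[ 0.44901197 -0.37076867  0.02      ]]
(10, 9, 43, 82) [204 295]
```

Request:
servo_tool:
  deltas:
    - [-0.1,-0.02,0.22,0,0,-0.04,0.7]
    - [-0.222,-0.036,0.45,0,0,-0.04,0.7]
    - [-0.222,-0.036,0.68,0,0,-0.04,0.7]
    - [-0.222,-0.036,0.8,0,0,-0.04,0.7]
    - [-0.222,-0.036,0.8,0,0,-0.04,0.7]

```text
time: 2.87
ee_pos: [0.482, -0.1141, 0.0775]
eef_rot: [-3.142, -0.004, 2.74]
contact_force: [-1.1, 0.5, -0.6]
opening: 0.0598
grip_force: 0.0
```

Request:
servo_tool:
  deltas:
    - [0,0,0.1,0,0,0,0.7]
    - [0,0,0.2,0,0,0,0.7]
    - [0,0,0.3,0,0,0,0.7]
    - [0,0,0.33,0,0,0,0.7]
    - [0,0,0.33,0,0,0,0.1]
    - [0,0,0.33,0,0,0,0.1]
    - [0,0,0.33,0,0,0,0.1]
    - [0,0,0.33,0,0,0,0.1]
    - [0,0,0.33,0,0,0,0.1]
    - [0,0,0.33,0,0,0,0.1]
    - [0,0,0.33,0,0,0,0.1]
  force: 40

```text
time: 3.78
ee_pos: [0.4837, -0.1157, 0.0325]
eef_rot: [3.141, 0.002, 2.739]
contact_force: [-0.2, 2.1, 7.7]
opening: 0.0234
grip_force: 39.6
```

Request:
servo_tool:
  deltas:
    - [0,0,-0.12,0,0,0,0.1]
    - [0,0,-0.35,0,0,0,0.1]
    - [0,0,-0.58,0,0,0,0.1]
    - [0,0,-0.8,0,0,0,0.1]
    - [0,0,-1,0,0,0,0.1]
    - [0,0,-1,0,0,0,0.1]
    - [0,0,-1,0,0,0,0.1]

```text
time: 4.37
ee_pos: [0.4835, -0.1158, 0.1831]
eef_rot: [-3.142, 0.004, 2.739]
contact_force: [-0.4, -0.5, -2.0]
opening: 0.0236
grip_force: 39.7
```

```bash
cat >> h.py <<'E'
YAW=-.175;TILT=.45;O=np.array([.418,.175,.035])
RR=Ro.from_euler('z',YAW)*Ro.from_euler('y',-TILT)
def rail(x,y,z):return O+RR.apply([x,y,z])
def inrail(p):return RR.inv().apply(np.array(p)-O)
E
python3 - <<'E'
from h import *
print(arm.state()['grip_force'],arm.state()['opening'])
p,R=tool();Rt=down(YAW,TILT)
pre=rail(.222,0,.0325+.10);print(pre,rail(.222,0,.0325),p,R.as_euler('xyz'))
print("total",delta(pre,Rt))
# via: raise + half way
v=np.array([.50,-.02,.29]);d1=delta(v);print(d1);
d2=delta(pre,Rt,v,R);print(d2)
E
```

```text
39.709240794181824 0.023608674735253667
[0.55809342 0.15023028 0.25087159] [0.60092563 0.14265717 0.16082688] [ 0.4835191  -0.11580091  0.1831275 ] [-3.14155606  0.00422061  2.73874047]
total [ 0.236  1.826 -0.453 -0.033 -0.283 -0.142]
[ 0.146  0.631 -0.713  0.     0.     0.   ]
[ 0.09   1.196  0.26  -0.033 -0.283 -0.142]
```

Request:
servo_tool:
  deltas:
    - [0.02,0.15,-0.16,0,0,0,0.1]
    - [0.04,0.32,-0.33,0,0,0,0.1]
    - [0.07,0.5,-0.5,0,0,0,0.1]
    - [0.1,0.68,-0.65,0,0,0,0.1]
    - [0.1,0.85,-0.65,0,0,0,0.1]

```text
time: 4.78
ee_pos: [0.5196, 0.0091, 0.2821]
eef_rot: [3.14, 0.004, 2.739]
contact_force: [0.9, -0.2, -0.5]
opening: 0.0233
grip_force: 39.8
```

Request:
servo_tool:
  deltas:
    - [0.02,0.17,0.0,-0.005,-0.04,-0.02,0.1]
    - [0.04,0.34,0.0,-0.01,-0.08,-0.04,0.1]
    - [0.06,0.51,0.05,-0.015,-0.12,-0.06,0.1]
    - [0.08,0.67,0.1,-0.02,-0.16,-0.08,0.1]
    - [0.1,0.8,0.15,-0.025,-0.21,-0.1,0.1]
    - [0.12,0.9,0.197,-0.03,-0.25,-0.125,0.1]
    - [0.136,0.976,0.197,-0.033,-0.283,-0.142,0.1]
    - [0.136,0.976,0.197,-0.033,-0.283,-0.142,0.1]
    - [0.136,0.976,0.197,-0.033,-0.283,-0.142,0.1]
    - [0.136,0.976,0.197,-0.033,-0.283,-0.142,0.1]

```text
time: 5.62
ee_pos: [0.5576, 0.1499, 0.2485]
eef_rot: [3.141, 0.445, 2.964]
contact_force: [-0.2, -0.7, -1.5]
opening: 0.0237
grip_force: 39.8
```

Run:
```python
from h import *
import pickle
W=cam("wrist");I=arm.get_image("wrist")[:,:,::-1].copy()
p,R=tool();print(p,inrail(p),R.as_euler('xyz'),delta(rail(.222,0,.0325+.1),down(YAW,TILT)))
pickle.dump(W,open("w3.pkl","wb"));cv2.imwrite("pics/w3.png",I)
for q in[[.262,-.031,.01],[.262,.031,.01],[.178,-.031,.01],[.178,.031,.01],[.143,-.02,.015],[.143,.02,.015],[0,-.015,.014],[0,.015,.014],[.135,-.015,.014],[.135,.015,.014]]:
    u=proj(W,rail(*q))[0];print(q,u.round(1));cv2.circle(I,tuple(int(v) for v in u.round()),2,(0,0,255),1) if abs(u).max()<700 else 0
cv2.imwrite("pics/w3m.png",I)
```

```text
[0.55787249 0.14957258 0.24871085] [ 0.22096736 -0.00068612  0.13059919] [3.14039377 0.44526781 2.96381563] [-0.007  0.005 -0.013 -0.    -0.003 -0.002]
[0.262, -0.031, 0.01] [283.  287.7]
[0.262, 0.031, 0.01] [360.3 287.6]
[0.178, -0.031, 0.01] [279.  182.4]
[0.178, 0.031, 0.01] [363.8 182.2]
[0.143, -0.02, 0.015] [292.2 131.9]
[0.143, 0.02, 0.015] [350.4 131.8]
[0, -0.015, 0.014] [ 293.9 -136.4]
[0, 0.015, 0.014] [ 347.3 -136.6]
[0.135, -0.015, 0.014] [299.3 119.6]
[0.135, 0.015, 0.014] [343.2 119.5]
```

View pics/w3m.png

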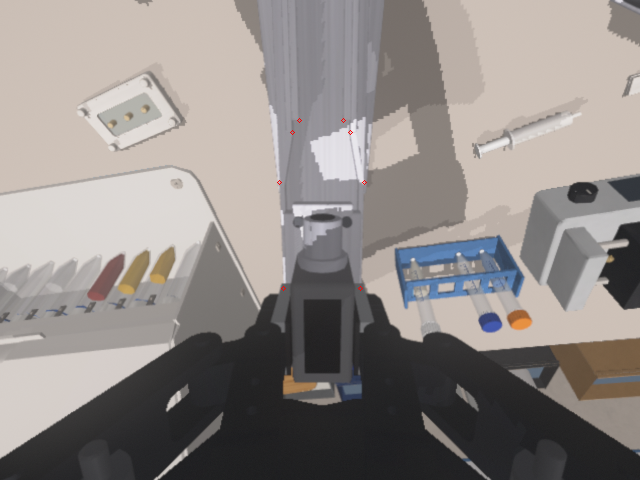

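w3m: the held body lines up with the tray. The tray edges sit at x≈279 and 366 at row 182, and the body's midline is at 322. The projected rail marks fall on the tray, so I'm lowering it.

Request:
servo_tool:
  deltas:
    - [0,0,0.15,0,0,0,0.1]
    - [0,0,0.3,0,0,0,0.1]
    - [0,0,0.42,0,0,0,0.1]
    - [0,0,0.52,0,-0.003,-0.002,0.1]
    - [0,0,0.58,0,-0.003,-0.002,0.1]
    - [0,0,0.62,0,-0.003,-0.002,0.1]
    - [0,0,0.62,0,-0.003,-0.002,0.1]

```text
time: 6.25
ee_pos: [0.5974, 0.1426, 0.1639]
eef_rot: [-3.141, 0.45, 2.968]
contact_force: [-0.8, 1.2, -1.2]
opening: 0.0233
grip_force: 39.8
```

Run:
```python
from h import *
s=arm.state();p,R=tool();print(s['time'],inrail(p),R.as_euler('xyz'),s['contact_force'],s['grip_force'])
```

```text
6.25 [ 0.22024079 -0.00065387  0.03676167] [-3.14073266  0.44952934  2.96768904] [-0.8025604   1.15243375 -1.21384393] 39.84150230884552
```

Request:
servo_tool:
  deltas:
    - [0,0,0.007,0,0,0,0.1]
    - [0,0,0.014,0,0,0,0.1]
    - [0,0,0.014,0,0,0,0.1]

```text
time: 6.5
ee_pos: [0.5983, 0.1432, 0.1637]
eef_rot: [3.141, 0.452, 2.969]
contact_force: [0.1, 0.7, -1.0]
opening: 0.0236
grip_force: 39.8
```

Request:
servo_tool:
  deltas:
    - [0,0,0.007,0,0,0,0.1]
    - [0,0,0.007,0,0,0,0.1]

```text
time: 6.67
ee_pos: [0.5986, 0.1432, 0.1624]
eef_rot: [-3.141, 0.452, 2.969]
contact_force: [-0.6, -0.3, -1.4]
opening: 0.0239
grip_force: 39.8
```

Request:
servo_tool:
  deltas:
    - [0,0,0.006,0,0,0,0.1]
    - [0,0,0.006,0,0,0,0.1]

```text
time: 6.83
ee_pos: [0.599, 0.1431, 0.1612]
eef_rot: [-3.141, 0.451, 2.969]
contact_force: [-0.1, -0.0, -1.7]
opening: 0.0235
grip_force: 39.8
```

Request:
servo_tool:
  deltas:
    - [0,0,0.007,0,0,0,0.1]
    - [0,0,0.007,0,0,0,0.1]

```text
time: 7.0
ee_pos: [0.5995, 0.1429, 0.1602]
eef_rot: [-3.141, 0.451, 2.969]
contact_force: [0.0, -0.5, -0.6]
opening: 0.0236
grip_force: 39.8
```

Request:
servo_tool:
  deltas:
    - [0,0,0.006,0,0,0,0.1]
    - [0,0,0.006,0,0,0,0.1]

```text
time: 7.17
ee_pos: [0.5998, 0.143, 0.1602]
eef_rot: [-3.142, 0.452, 2.969]
contact_force: [-11.6, 0.2, 10.7]
opening: 0.0229
grip_force: 41.7
```

Run:
```python
from h import *
s=arm.state();p,R=tool();print(s['time'],inrail(p),R.as_euler('xyz'),RR.inv().apply(s['contact_force']),s['grip_force'])
```

```text
7.1667 [2.20647956e-01 1.26813076e-04 3.24814585e-02] [-3.1415234   0.45175822  2.96862446] [-5.68956437 -1.82366681 14.67066803] 41.710519194602966
```

Request:
servo_tool:
  deltas:
    - [0,0,-0.005,0,0,0,0.45]
    - [0,0,-0.005,0,0,0,0.45]
    - [0,0,-0.005,0,0,0,0.45]
    - [0,0,-0.005,0,0,0,0.5]
    - [0,0,-0.005,0,0,0,0.5]
    - [0,0,-0.005,0,0,0,0.5]

```text
time: 7.67
ee_pos: [0.5995, 0.1429, 0.16]
eef_rot: [-3.141, 0.451, 2.969]
contact_force: [-0.1, 0.4, -0.3]
opening: 0.0427
grip_force: 0.0
```

Request:
servo_tool:
  deltas:
    - [0,0,-0.2,0,0,0,0.5]
    - [0,0,-0.45,0,0,0,0.5]
    - [0,0,-0.7,0,0,0,0.7]
    - [0,0,-0.9,0,0,0,0.7]
    - [0,0,-0.9,0,0,0,0.7]
    - [0,0,-0.9,0,0,0,0.7]

```text
time: 8.17
ee_pos: [0.5416, 0.1534, 0.2836]
eef_rot: [3.14, 0.454, 2.969]
contact_force: [0.9, 0.4, -0.9]
opening: 0.0599
grip_force: 0.0
```

Run:
```python
from h import *
import pickle
W=cam("wrist");I=arm.get_image("wrist")[:,:,::-1].copy();cv2.imwrite("pics/w4.png",I);pickle.dump(W,open("w4.pkl","wb"))
S=cam("scene");J=arm.get_image("scene")[:,:,::-1];cv2.imwrite("pics/s4.png",J)
print(proj(W,[rail(.1,0,.04),rail(.034,0,.04),rail(.044,0,.046),rail(.21,0,.04)]).round(), proj(S,[rail(.044,0,.046),rail(.112,0,.046),rail(.22,0,.046)]).round())
p,R=tool();print(p)
# gallery composite
a=cv2.resize(J[175:275,230:350],(480,400),interpolation=cv2.INTER_CUBIC)
b=cv2.resize(I[0:320,160:480],(400,400))[:, :320]
cv2.imwrite("pics/v4.png",np.hstack([a,b]))
```

```text
[[320.  63.]
 [320. -55.]
 [320. -40.]
 [320. 220.]] [[253. 233.]
 [275. 218.]
 [309. 193.]]
[0.54142175 0.15301727 0.28070307]
```

View pics/v4.png

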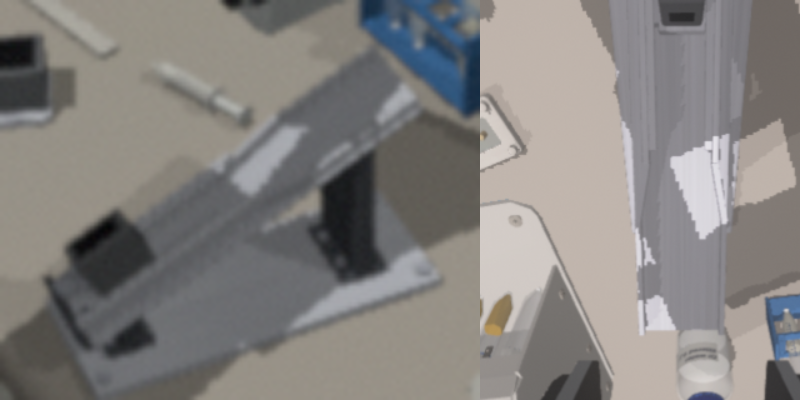

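v4: the first body slid down and is seated at the stop. Its scene inset is at about (254,235), against an expected (253,233). On to body 2.

Run:
```python
from h import *
import pickle
W=pickle.load(open("w4.pkl","rb"))
print("rear edge x=.066:",proj(W,[rail(.066,0,.046),rail(.072,0,.046)]).round(1))
p,R=tool();R1=down(-.4)
a=np.array([.50,.03,.28]);b=np.array([.465,-.10,.28]);c=np.array([.445,-.23,.25]);d=np.array([.435,-.36,.20])
print(delta(a),delta(b,R1,a,R),delta(c,R1,b,R1),delta(d,R1,c,R1),sep='\n')
```

```text
rear edge x=.066: [[320.4   1.8]
 [320.4  12.8]]
[ 0.12  -0.855 -0.052  0.     0.     0.   ]
[ 0.073 -0.894 -0.035  0.032  0.286  0.142]
[-0.215 -0.85   0.2    0.     0.     0.   ]
[-0.276 -0.824  0.333  0.     0.     0.   ]
```

Run:
```python
from h import *
import pickle
W=pickle.load(open("w4.pkl","rb"));I=cv2.imread("pics/w4.png")
print(I[0:40,322].max(1).tolist())
print(proj(W,[rail(.066,0,.046),rail(.066,0,.008),rail(.068,0,.008),rail(.068,0,0)]).round(1).tolist())
```

```text
[84, 82, 79, 76, 75, 75, 75, 74, 75, 72, 50, 44, 43, 42, 44, 43, 46, 64, 72, 77, 96, 139, 150, 149, 142, 132, 128, 131, 136, 139, 140, 141, 140, 140, 139, 135, 131, 130, 130, 130]
[[320.4, 1.8], [320.6, 21.4], [320.6, 24.5], [320.6, 27.8]]
```

Request:
servo_tool:
  deltas:
    - [0.03,-0.2,-0.05,0,0,0,0.7]
    - [0.06,-0.42,-0.05,0,0,0,0.7]
    - [0.09,-0.64,-0.05,0,0,0,0.7]
    - [0.12,-0.855,-0.05,0,0,0,0.7]

```text
time: 8.6
ee_pos: [0.4996, 0.029, 0.2788]
eef_rot: [-3.141, 0.449, 2.97]
contact_force: [0.5, 0.4, 0.5]
opening: 0.0599
grip_force: 0.0
```

Request:
servo_tool:
  deltas:
    - [0.01,-0.15,0,0.005,0.05,0.025,0.7]
    - [0.02,-0.3,-0.01,0.01,0.1,0.05,0.7]
    - [0.04,-0.45,-0.02,0.015,0.15,0.07,0.7]
    - [0.05,-0.6,-0.03,0.02,0.2,0.1,0.7]
    - [0.06,-0.75,-0.03,0.025,0.25,0.12,0.7]
    - [0.073,-0.894,-0.035,0.032,0.286,0.142,0.7]
    - [0.073,-0.894,-0.035,0.032,0.286,0.142,0.7]

```text
time: 9.18
ee_pos: [0.4651, -0.1034, 0.2782]
eef_rot: [-3.141, -0.008, 2.736]
contact_force: [0.4, 0.6, -1.1]
opening: 0.0599
grip_force: 0.0
```

Request:
servo_tool:
  deltas:
    - [-0.05,-0.21,0.05,0,0,0,0.7]
    - [-0.1,-0.42,0.1,0,0,0,0.7]
    - [-0.16,-0.64,0.15,0,0,0,0.7]
    - [-0.215,-0.85,0.2,0,0,0,0.7]

```text
time: 9.52
ee_pos: [0.4448, -0.2313, 0.2487]
eef_rot: [3.141, -0.001, 2.742]
contact_force: [0.7, 0.1, -0.6]
opening: 0.0597
grip_force: 0.0
```

Request:
servo_tool:
  deltas:
    - [-0.07,-0.2,0.08,0,0,0,0.7]
    - [-0.14,-0.4,0.16,0,0,0,0.7]
    - [-0.2,-0.6,0.25,0,0,0,0.7]
    - [-0.276,-0.824,0.333,0,0,0,0.7]
    - [-0.276,-0.824,0.333,0,0,0,0.7]
    - [-0.276,-0.824,0.333,0,0,0,0.7]
    - [-0.276,-0.824,0.333,0,0,0,0.7]

```text
time: 10.1
ee_pos: [0.4352, -0.3596, 0.1994]
eef_rot: [3.14, -0.001, 2.741]
contact_force: [-0.1, 0.5, -0.4]
opening: 0.0594
grip_force: 0.0
```

Run:
```python
from h import *
import pickle
W=cam("wrist");I=arm.get_image("wrist")[:,:,::-1];cv2.imwrite("pics/w2.png",I);pickle.dump(W,open("w2.pkl","wb"))
p,R=tool();print(arm.state()['time'],p,R.as_euler('xyz'),np.abs(arm.state()['joint_velocities']).max())
from m import *
u,v=proj(W,[[.454,-.3736,.046]])[0].round().astype(int);print(u,v)
for t in(60,65,70,80):rep(g<t,.046,(u-40,v-40,u+40,v+40),f"dark<{t}")
print(cv2.boundingRect(((sat<9)&(g>135)).astype(np.uint8)[v-70:v+50,u-45:u+45]),u-45,v-70)
print(sat[v-70:v-10,u].tolist());print(g[v-70:v-10,u].tolist())
```

```text
10.15 [ 0.43547687 -0.35920313  0.20002486] [ 3.14048618e+00 -4.89525177e-04  2.74214924e+00] 0.016993753379783927
315 252
dark<60 none
dark<65 ctr 458.7 -377.6 size 29.6 11.7 yaw -0.351 n 370.5 (305, 243, 15, 32)
dark<70 ctr 459.0 -377.7 size 30.4 12.5 yaw -0.358 n 414.5 (305, 243, 16, 33)
dark<80 ctr 458.7 -377.6 size 31.5 13.4 yaw -0.356 n 462.0 (304, 242, 17, 34)
(23, 18, 39, 66) 270 182
[19, 18, 18, 17, 18, 17, 18, 18, 18, 18, 18, 18, 18, 18, 17, 18, 17, 17, 11, 4, 6, 7, 6, 6, 5, 2, 3, 7, 8, 8, 7, 7, 7, 6, 8, 7, 7, 8, 6, 7, 7, 7, 6, 6, 5, 7, 7, 7, 7, 5, 3, 2, 2, 3, 3, 4, 3, 3, 2, 3]
[179, 179, 179, 178, 179, 178, 179, 179, 179, 179, 179, 175, 172, 168, 165, 165, 166, 164, 150, 137, 169, 185, 186, 182, 131, 81, 95, 139, 156, 157, 157, 157, 157, 157, 157, 156, 156, 156, 155, 153, 150, 148, 145, 139, 147, 158, 161, 159, 153, 126, 95, 85, 88, 103, 113, 118, 119, 119, 116, 96]
```

Run:
```python
from h import *
print(delta([.4588,-.3776,.0325],down(-.356)))
```

```text
[-1.910e-01 -5.400e-02  1.117e+00  1.000e-03 -0.000e+00 -2.800e-02]
```

Request:
servo_tool:
  deltas:
    - [-0.1,-0.03,0.22,0,0,-0.028,0.7]
    - [-0.191,-0.054,0.45,0,0,-0.028,0.7]
    - [-0.191,-0.054,0.68,0,0,-0.028,0.7]
    - [-0.191,-0.054,0.78,0,0,-0.028,0.7]
    - [-0.191,-0.054,0.78,0,0,-0.028,0.7]

```text
time: 10.57
ee_pos: [0.4579, -0.3761, 0.0799]
eef_rot: [3.138, -0.005, 2.787]
contact_force: [-0.6, 0.1, -0.4]
opening: 0.0598
grip_force: 0.0
```

Request:
servo_tool:
  deltas:
    - [0,0,0.1,0,0,0,0.7]
    - [0,0,0.2,0,0,0,0.7]
    - [0,0,0.3,0,0,0,0.7]
    - [0,0,0.337,0,0,0,0.7]
    - [0,0,0.337,0,0,0,0.1]
    - [0,0,0.337,0,0,0,0.1]
    - [0,0,0.337,0,0,0,0.1]
    - [0,0,0.337,0,0,0,0.1]
    - [0,0,0.337,0,0,0,0.1]
    - [0,0,0.337,0,0,0,0.1]
    - [0,0,0.337,0,0,0,0.1]
  force: 40

```text
time: 11.48
ee_pos: [0.4593, -0.3788, 0.0346]
eef_rot: [-3.141, 0.002, 2.786]
contact_force: [-0.1, 2.2, 7.8]
opening: 0.0236
grip_force: 40.4
```

Request:
servo_tool:
  deltas:
    - [0,0,-0.12,0,0,0,0.1]
    - [0,0,-0.35,0,0,0,0.1]
    - [0,0,-0.58,0,0,0,0.1]
    - [0,0,-0.8,0,0,0,0.1]
    - [0,0,-1,0,0,0,0.1]
    - [0,0,-1,0,0,0,0.1]
    - [0,0,-1,0,0,0,0.1]

```text
time: 12.07
ee_pos: [0.4591, -0.3789, 0.1854]
eef_rot: [-3.14, 0.004, 2.786]
contact_force: [-0.6, 0.0, -1.4]
opening: 0.0233
grip_force: 39.6
```

Run:
```python
from h import *
p,R=tool();R1=down(YAW,TILT)
a=np.array([.45,-.25,.25]);b=np.array([.48,-.12,.28]);c=np.array([.51,.015,.28]);d=rail(.222,0,.1325)
print(delta(a),delta(b,R,a,R),delta(c,R,b,R),delta(d,R1,c,R),sep='\n')
```

```text
[ 0.355  0.784 -0.433  0.     0.     0.   ]
[ 0.114  0.882 -0.202  0.     0.     0.   ]
[ 0.126  0.913 -0.002  0.     0.     0.   ]
[ 0.014  0.957  0.193 -0.027 -0.283 -0.113]
```

Request:
servo_tool:
  deltas:
    - [0.06,0.13,-0.1,0,0,0,0.1]
    - [0.14,0.3,-0.2,0,0,0,0.1]
    - [0.22,0.47,-0.3,0,0,0,0.1]
    - [0.29,0.63,-0.4,0,0,0,0.1]
    - [0.355,0.784,-0.433,0,0,0,0.1]

```text
time: 12.48
ee_pos: [0.4494, -0.2485, 0.2491]
eef_rot: [3.141, 0.001, 2.786]
contact_force: [0.7, -0.7, -1.0]
opening: 0.0236
grip_force: 39.6
```

Request:
servo_tool:
  deltas:
    - [0.03,0.2,-0.05,0,0,0,0.1]
    - [0.06,0.43,-0.1,0,0,0,0.1]
    - [0.09,0.66,-0.16,0,0,0,0.1]
    - [0.114,0.882,-0.202,0,0,0,0.1]

```text
time: 12.82
ee_pos: [0.4794, -0.118, 0.2782]
eef_rot: [3.141, -0.0, 2.785]
contact_force: [0.7, -0.4, -0.9]
opening: 0.0232
grip_force: 39.6
```

Request:
servo_tool:
  deltas:
    - [0.03,0.23,0,0,0,0,0.1]
    - [0.06,0.46,0,0,0,0,0.1]
    - [0.09,0.69,0,0,0,0,0.1]
    - [0.126,0.913,0,0,0,0,0.1]

```text
time: 13.15
ee_pos: [0.5094, 0.0171, 0.2775]
eef_rot: [3.141, -0.001, 2.786]
contact_force: [0.2, -0.5, -0.5]
opening: 0.0234
grip_force: 39.6
```

Request:
servo_tool:
  deltas:
    - [0.002,0.17,0.0,-0.004,-0.04,-0.016,0.1]
    - [0.004,0.34,0.0,-0.008,-0.08,-0.03,0.1]
    - [0.006,0.51,0.05,-0.012,-0.12,-0.05,0.1]
    - [0.008,0.67,0.1,-0.016,-0.16,-0.065,0.1]
    - [0.01,0.8,0.15,-0.02,-0.21,-0.085,0.1]
    - [0.012,0.9,0.19,-0.024,-0.25,-0.1,0.1]
    - [0.014,0.957,0.193,-0.027,-0.283,-0.113,0.1]
    - [0.014,0.957,0.193,-0.027,-0.283,-0.113,0.1]
    - [0.014,0.957,0.193,-0.027,-0.283,-0.113,0.1]
    - [0.014,0.957,0.193,-0.027,-0.283,-0.113,0.1]

```text
time: 13.98
ee_pos: [0.5576, 0.1501, 0.2495]
eef_rot: [3.139, 0.444, 2.965]
contact_force: [0.1, 0.3, -1.1]
opening: 0.0233
grip_force: 39.6
```

Run:
```python
from h import *
p,R=tool();print(inrail(p),delta(rail(.220,0,.0385),down(YAW,TILT)),arm.state()['grip_force'],arm.state()['time'])
I=arm.get_image("wrist")[:,:,::-1];cv2.imwrite("pics/w5.png",I)
g=I.max(2)
for n in("w3","w5"):
    J=cv2.imread(f"pics/{n}.png").max(2);print(n,J[209,270:375:3].tolist());m=(J[290:380,290:355]<60).astype(np.uint8);print(cv2.minAreaRect(max(cv2.findContours(m,0,2)[0],key=cv2.contourArea)))
```

```text
[ 2.20986467e-01 -2.07291675e-04  1.31410912e-01] [ 0.003  0.     0.619  0.001 -0.004 -0.001] 39.61089849472046 13.9833
w3 [206, 205, 205, 202, 157, 134, 134, 132, 234, 234, 229, 227, 233, 230, 233, 231, 194, 194, 176, 152, 145, 144, 147, 144, 223, 224, 222, 200, 144, 128, 150, 140, 139, 138, 139]
((32.0, 45.5), (73.0, 36.0), 90.0)
w5 [205, 204, 205, 185, 153, 126, 120, 127, 232, 234, 232, 228, 229, 234, 161, 159, 157, 153, 142, 137, 141, 141, 164, 143, 178, 211, 223, 143, 118, 118, 143, 136, 138, 138, 139]
((32.0, 42.0), (72.0, 36.0), 90.0)
```

Request:
servo_tool:
  deltas:
    - [0,0,0.15,0,0,0,0.1]
    - [0,0,0.3,0,0,0,0.1]
    - [0,0,0.42,0,0,0,0.1]
    - [0,0,0.52,0,-0.004,-0.001,0.1]
    - [0,0,0.58,0,-0.004,-0.001,0.1]
    - [0,0,0.62,0,-0.004,-0.001,0.1]
    - [0,0,0.62,0,-0.004,-0.001,0.1]
    - [0,0,0.62,0,-0.004,-0.001,0.1]

```text
time: 14.7
ee_pos: [0.5974, 0.1435, 0.1661]
eef_rot: [3.139, 0.452, 2.967]
contact_force: [0.2, -0.6, 0.3]
opening: 0.0235
grip_force: 39.7
```

Request:
servo_tool:
  deltas:
    - [0,0,0.007,0,0,0,0.1]
    - [0,0,0.014,0,0,0,0.1]
    - [0,0,0.014,0,0,0,0.1]

```text
time: 14.95
ee_pos: [0.5982, 0.1437, 0.1643]
eef_rot: [3.139, 0.453, 2.967]
contact_force: [0.4, 0.1, -1.1]
opening: 0.0236
grip_force: 39.7
```

Run:
```python
from h import *
s=arm.state();p,R=tool();print(s['time'],inrail(p),RR.inv().apply(s['contact_force']))
```

```text
14.95 [0.22091695 0.00056758 0.0368309 ] [-0.15141768  0.18300404 -1.11676113]
```

Request:
servo_tool:
  deltas:
    - [0,0,0.007,0,0,0,0.1]
    - [0,0,0.007,0,0,0,0.1]

```text
time: 15.12
ee_pos: [0.5986, 0.1436, 0.1629]
eef_rot: [3.139, 0.453, 2.967]
contact_force: [0.1, 0.7, -1.6]
opening: 0.0234
grip_force: 39.7
```

Request:
servo_tool:
  deltas:
    - [0,0,0.006,0,0,0,0.1]
    - [0,0,0.006,0,0,0,0.1]

```text
time: 15.28
ee_pos: [0.599, 0.1435, 0.1622]
eef_rot: [3.139, 0.453, 2.967]
contact_force: [-0.6, -0.3, 1.1]
opening: 0.0231
grip_force: 39.9
```

Request:
servo_tool:
  deltas:
    - [0,0,0.003,0,0,0,0.1]
    - [0,0,0.003,0,0,0,0.1]

```text
time: 15.45
ee_pos: [0.5991, 0.1436, 0.1622]
eef_rot: [3.139, 0.453, 2.967]
contact_force: [-8.7, 1.0, 8.8]
opening: 0.0232
grip_force: 41.3
```

Request:
servo_tool:
  deltas:
    - [0,0,0,0,0,0,0.45]
    - [0,0,-0.005,0,0,0,0.45]
    - [0,0,-0.005,0,0,0,0.45]
    - [0,0,-0.005,0,0,0,0.5]
    - [0,0,-0.005,0,0,0,0.5]
    - [0,0,-0.005,0,0,0,0.5]

```text
time: 15.95
ee_pos: [0.5989, 0.1435, 0.1622]
eef_rot: [3.139, 0.452, 2.967]
contact_force: [-0.6, 0.2, -0.2]
opening: 0.0427
grip_force: 0.0
```

Request:
servo_tool:
  deltas:
    - [0,0,-0.2,0,0,0,0.5]
    - [0,0,-0.45,0,0,0,0.5]
    - [0,0,-0.7,0,0,0,0.7]
    - [0,0,-0.9,0,0,0,0.7]
    - [0,0,-0.9,0,0,0,0.7]
    - [0,0,-0.9,0,0,0,0.7]

```text
time: 16.45
ee_pos: [0.5407, 0.1537, 0.2856]
eef_rot: [3.138, 0.456, 2.967]
contact_force: [1.3, 0.7, -0.9]
opening: 0.0597
grip_force: 0.0
```

Run:
```python
from h import *
W=cam("wrist");I=arm.get_image("wrist")[:,:,::-1].copy();J=arm.get_image("scene")[:,:,::-1];S=cam("scene")
cv2.imwrite("pics/w6.png",I);cv2.imwrite("pics/s6.png",J)
print("exp rear face top/bottom, flange, both bodies")
for o in(.034,.102):print(proj(W,[rail(o-.012,0,.046),rail(o+.032,0,.046),rail(o+.032,0,.008),rail(o+.034,0,.008)]).round(1).tolist())
q=proj(S,[rail(.044,0,.046),rail(.112,0,.046)]);print(q.round(1))
g=J.max(2);
for u,v in q.round().astype(int):
    m=(g[v-9:v+10,u-11:u+12]<50).astype(np.uint8);mo=cv2.moments(m);print(mo['m10']/max(mo['m00'],1)+u-11,mo['m01']/max(mo['m00'],1)+v-9,mo['m00'])
a=cv2.resize(J[175:275,230:350],(480,400),interpolation=cv2.INTER_CUBIC)
b=cv2.resize(I[0:320,192:448],(320,400))
for o in(.034,.102):
    for y in(-.012,.012):
        for e in(-.012,.032):
            u=proj(S,rail(o+e,y,.046))[0];cv2.circle(a,(int((u[0]-230)*4+2),int((u[1]-175)*4+2)),2,(0,0,255),-1)
            u=proj(W,rail(o+e,y,.046))[0];cv2.circle(b,(int((u[0]-192)*1.25),int(u[1]*1.25)),2,(0,0,255),-1)
cv2.imwrite("pics/v6.png",np.hstack([a,b]))
```

```text
exp rear face top/bottom, flange, both bodies
[[319.3, -83.7], [319.4, 2.6], [319.6, 21.8], [319.6, 24.9]]
[[319.5, 45.1], [319.6, 115.9], [319.7, 118.5], [319.7, 121.1]]
[[253.5 233.2]
 [275.  217.5]]
256.74149659863946 236.65986394557822 147.0
278.39285714285717 221.54285714285714 140.0
```

View pics/v6.png

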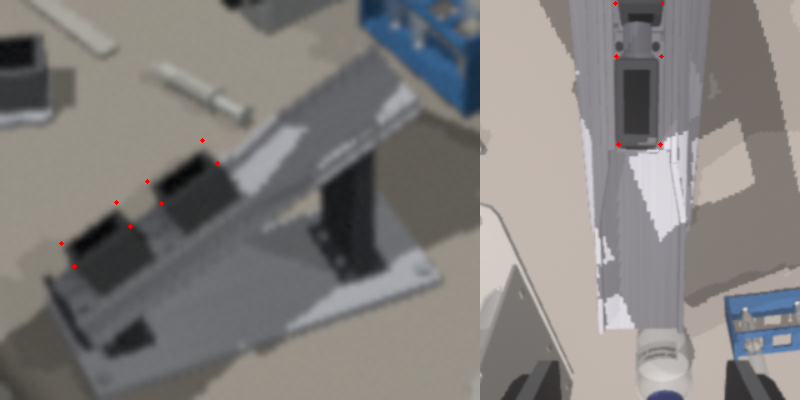

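v6: in the wrist view, both housings match the predicted corners at rail x = 34 and 102 mm, at rows 45 to 116 for body 2. Both bodies are in line, ports are down the slope, and the gripper is clear. I'm handing the job in.

```bash
python3 -c "
from workcell import arm
print(arm.close_job())"
```

```text
the job is handed in; nothing more can be done
None
```

Both narrow sensor bodies are in the rail under its lips, ports down the slope, one against the bottom stop and the other behind it; the wide body was not touched, and the job was handed in at about 16.5 s (no verdict was returned).

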